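Clear the keepsake box and hold its lid for the new stay

ROBOT

A 6-joint arm with a two-finger parallel gripper is mounted at the origin on the work surface. World frame = base frame: x ahead of the robot, y to its left, z up, the work surface at z = 0. Lengths are in m, angles in rad, forces in N, time in s.
With the tool pointing down it reaches from about 0.425 to 0.95 m from the base axis. Payload 3.5 kg.
Tool frame: the origin (TCP) lies midway between the tips of the shut fingers; the grasp point (between the pads) lies 19 mm behind it; z points along the fingers, y is the direction in which the jaws open and shut (so a half turn about z gives the same grasp; the last joint's range is limited). The gripper opens to 85 mm and grips with 20 to 120 N. Pads are 22 mm wide; open, the fingers measure 114 mm over their backs; the gripper's body (76 mm by 85 mm) begins 54 mm behind the grasp point. The pads swing forward as they close: fully open they stand 13 mm farther back than shut.
Start: joints at [-1.295, 0.286, 1.577, -0, 1.279, -0.15], TCP at [0.279, -0.615, 0.231] pointing down, gripper open.
Joint ranges: [-2.77, 2.77], [-0.9, 2.22], [0.21, 2.48], [-1.53, 4.67], [0.24, 2.81], [-2.84, 2.84]. Speed limits (rad/s): [2.79, 2.79, 3.14, 3.14, 3.14, 3.14].

INTERFACE

Orientations are given as a unit quaternion [x, y, z, w].
In Python, from plant import * gives the robot as it stands.
- The arm moves only by the shell command python3 -m jog 'ROWS' [FORCE]. ROWS is a JSON object of lists of equal length, an entry for each row: "travel": the shift along the world's x, y, z in mm, a list of three; "dr": the turn, a rotation vector about the world's x, y, z in degrees, a list of three; "jaw": the closure in counts, from 0 (fully open) to 255 (shut). In form: {"travel": [[x, y, z], ...], "dr": [[wx, wy, wz], ...], "jaw": [jaw, ...]}. A call has 1 to 5 rows; each row shifts and turns the commanded pose from where the row before left it; what a row does not reach is not made up. A row lasts 1/12 s, in which the tool goes at most 41.7 mm and 7.16 degrees, less where a joint would pass 70% of its speed; a pose out of reach is approached as far as the arm can. A call is refused whole if a number of a shift passes 41.7 or a number of a turn 7.16, either way. A call with a gripper value outside its range is refused whole. The fingers move at their own pace and stop on an object; FORCE is the grip in N (left out, the last holds). Time passes only in rows, so rows that do not move let the fingers close. It gives the time, the measured TCP pose, the force and the opening at its end, in the units of the state.
- get_state(): the state, without advancing time (a new reading comes with each control period).
- read_camera(name): name is "side" or "top"; returns the picture (400x640x3 uint8, red, green, blue); there is no depth.
- camera_info(name): a dict with "K" (3x3 intrinsics, pixels), "R" (3x3) and "t" (3): a world point X has camera coordinates R X + t. Camera axes: x right, y down, z forward; pixel columns grow to the right and rows downward; lengths in m; the calibration is good to about 2 mm. A picture is of the moment at which its call begins. camera_info takes no time and is no camera call.
- sign_off(): hands the job in, once; it reports no verdict.
The state is a dict: "time": time; "qpos": joint angles; "dq": joint speeds; "joint_efforts": joint torques, N m; "eef_pos": TCP position; "tcp_rot": TCP orientation; "contact_force": force on the tool from outside, world axes, zero at the start; "wrist_torque": the same for the moment, N m; "opening": opening from 0.0 (shut) to 1.0 (fully open).
Only numpy, scipy, OpenCV 4.12 (cv2) and the standard library are available. Lean on these libraries where they do the work, as an engineer would, in place of code of your own. Each camera call takes 0.05 s, during which the arm holds its last target. There are 200 camera calls.

TASK

I want to screw a new stay onto the wooden keepsake box, whose lid falls shut by itself. First clear the three small things off its lid (turtle figurine, round tin, matchbox) into the clay pot, setting each one down inside and not dropping it; then lift the lid with the gripper to 60 degrees, give or take five, never letting it fall, and finish while still holding it there so I can work. Leave the pot and everything else where they stand.

Things in the scene. Friction and masses are not known exactly. Their poses are not given: they have to be found in the camera images.
- box: Wooden keepsake box, fixed to the table, 170 mm deep (its x) by 280 mm wide (its y); walls 75 mm high, and the shut lid brings its flat top to 105.5 mm above the table. Origin: centre of the underside, on the table. Its -x side is the front, turned towards the robot; +z up. It stands left or right of the middle.
- lid (a joint): Angle of the box's wooden lid in rad: 0 shut and level, positive as its front edge rises, 60 degrees = 1.047, stop at 1.75. About 0.45 kg, 170 by 280 mm and 30 mm deep (10 mm top board over a 20 mm skirt all round, walls 10 mm). The hinge has next to no friction: from below 75 degrees the lid falls shut. Lifting at the knob takes 2 to 3 N.
- lid_knob (a point): Centre of the lid's brass ball knob, 24 mm diameter on a 10 mm stem, midway along the lid's front skirt, 27 mm out from its face; 90.5 mm above the table when shut; moves with the lid. The ball can turn between fingers that pinch it from above along the box's y, so the gripper may stay upright. Free space in front and below down to 40 mm over the table.
- lid_hinge (a point): Midpoint of the lid's hinge line, on the far (+x) top edge of the box walls, 75.5 mm above the table, 85 mm behind the box's centre; the line runs along the box's y. With the lid shut the knob's centre lies 197 mm in front of this line and 15 mm above it.
- turtle: Ceramic turtle figurine, 70 g: round domed shell of 50 mm diameter, 31 mm high, steepest below 18 mm; head to +x (reaches 40 mm from the origin), feet at the four corners (27 mm from its centre line at most in x, 22 mm in y). Best pinched across its y between the feet (50 mm), low down. Origin: centre of the underside. Starts upright on the box's lid.
- tin: Closed round aluminium tin, 50 mm diameter, 28 mm high, 60 g, standing upright on the lid at the start. Origin: centre of the underside.
- matchbox: Cardboard matchbox lying flat, 54 mm (x) by 36 mm (y) by 16 mm high, 15 g. Origin: centre of the underside. Starts on the box's lid. The three things stand in a row along the box's width, about 85 mm apart, in any order.
- pot: Open sgraffito clay pot, terracotta with scratched cream bands, loose, 1.3 kg, 75 mm high, 190 mm across its belly; round mouth of 164 mm clear diameter; walls 6 mm, inner floor 8 mm above its underside and about 120 mm wide at the bottom, widening upwards. Origin: centre of the underside. It stands on the other side of the middle from the box.
- bottle: Blue glass bottle with a cork, 72 mm diameter, 235 mm high, loose, at the back near the middle. Origin: centre of the underside. To be left alone.
- screwdriver: Screwdriver, 190 mm long, loose, lying on the table near the robot. To be left alone.
- stay: Brass lid stay, flat bar 130 mm long and 5 mm thick with a cross plate at one end, loose, lying on the table near the robot. To be left alone.
- dish: Small white dish of screws, 86 mm diameter, 18 mm high, loose, on the table near the robot. To be left alone.
- mug: White ceramic mug, 80 mm diameter, 95 mm high, loose, on the right-hand side. To be left alone, like the fixed things farther out: a black desk lamp (400 mm high, back left), books (left), picture frame and speaker (back), key tray (right).

How it is judged:
By the outcome, as a careful person would: the job done as asked, in the order asked, and still so for the second after the job is handed in, while the arm keeps its last pose, push and grip.
It also fails if it takes over 72 s, if anything falls off the work surface, if the arm or the gripper's body presses on something with over 40 N, if the wrist force passes 120 N, or if a joint passes its speed limit or range.

## Working session

There is one attempt and no reset: what is moved stays moved. The work goes in short steps, Python scripts to look and compute and a shell command to move; the robot and the scene stay as the last step left them, time stands still between calls to the robot, and variables do not carry over. Pictures are saved under pics/ and viewed, about 8 in all and at most 12, crops included, and the job is handed in when it is done.

```bash
mkdir -p pics; ls; python3 - <<'E'
from plant import *
import cv2
print(get_state())
for n in("top","side"):
    i=camera_info(n);print(n,i)
    cv2.imwrite(f"pics/{n}0.png",read_camera(n)[:,:,::-1])
E
```

```text
pics
{'time': 0.0, 'qpos': array([-1.29500984e+00,  2.87176593e-01,  1.57817863e+00,  1.48934044e-05,
        1.27860523e+00, -1.49974372e-01]), 'dq': array([-0.00151245, -0.00016711, -0.00108457,  0.00123313,  0.00253879,
       -0.00035205]), 'joint_efforts': array([-3.06731763e-04, -4.05980015e+01, -2.92625570e+01, -1.05786808e-04,
        5.87051909e-03,  8.19733913e-06]), 'eef_pos': array([ 0.27864897, -0.61407755,  0.22993901]), 'tcp_rot': array([ 9.77426174e-01,  2.11273928e-01, -6.73110678e-05, -1.18200841e-03]), 'contact_force': array([-0.0081397 ,  0.77613178, -0.14569315]), 'wrist_torque': array([-0.01857276, -0.02708097,  0.00823773]), 'opening': 1.0017979107231845}
top {'K': array([[421.66379137,   0.        , 317.06726542],
       [  0.        , 421.66379137, 193.3736241 ],
       [  0.        ,   0.        ,   1.        ]]), 'R': array([[ 0.00662272, -0.99994067,  0.00864809],
       [-0.98621922, -0.00796104, -0.16525213],
       [ 0.16531118, -0.0074345 , -0.98621344]]), 't': array([-0.12313971,  0.55702989,  1.36951918])}
side {'K': array([[401.33670849,   0.        , 318.99833063],
       [  0.        , 401.33670849, 199.3567394 ],
       [  0.        ,   0.        ,   1.        ]]), 'R': array([[-0.84365672, -0.5368561 ,  0.00537392],
       [-0.28667276,  0.44199123, -0.84997793],
       [ 0.45394061, -0.71863014, -0.52679089]]), 't': array([0.37551154, 0.27928172, 0.83094729])}
```

View pics/top0.png

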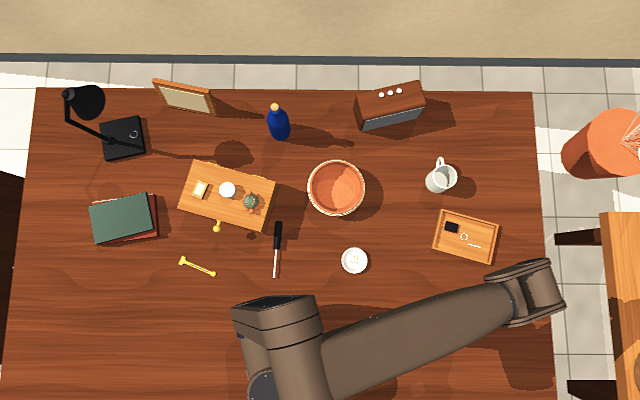

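View pics/side0.png

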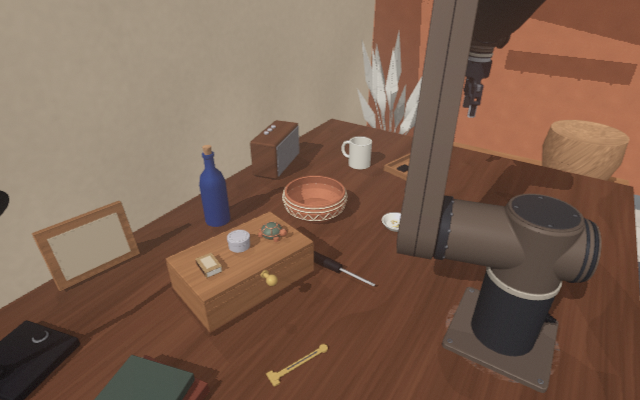

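The top view shows the box at about (228,195), with matchbox (201,190), tin (227,190) and turtle (251,202) on it. The knob is at (216,227) and the pot at (336,188). The side view agrees. I'll zoom in next to get exact pixels.

```bash
python3 - <<'E'
import cv2
a=cv2.imread("pics/top0.png")[150:240,170:290]
b=cv2.imread("pics/side0.png")[210:330,160:320]
a=cv2.resize(a,None,fx=5,fy=5,interpolation=cv2.INTER_CUBIC)  #600x450
cv2.imwrite("pics/c_top.png",a)
cv2.imwrite("pics/c_side.png",cv2.resize(b,None,fx=5,fy=5,interpolation=cv2.INTER_CUBIC))
E
```

```text
(no output)
```

View pics/c_top.png

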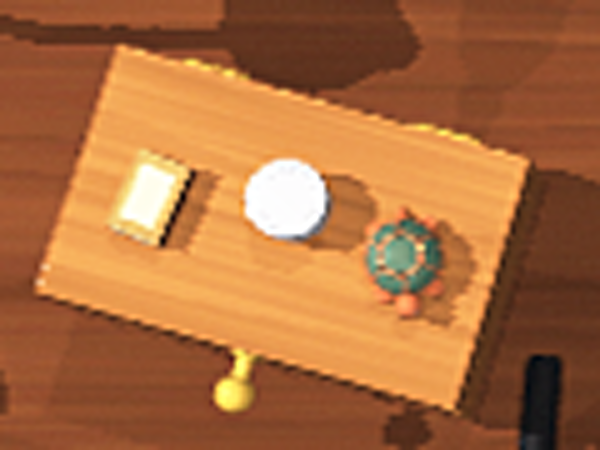

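View pics/c_side.png

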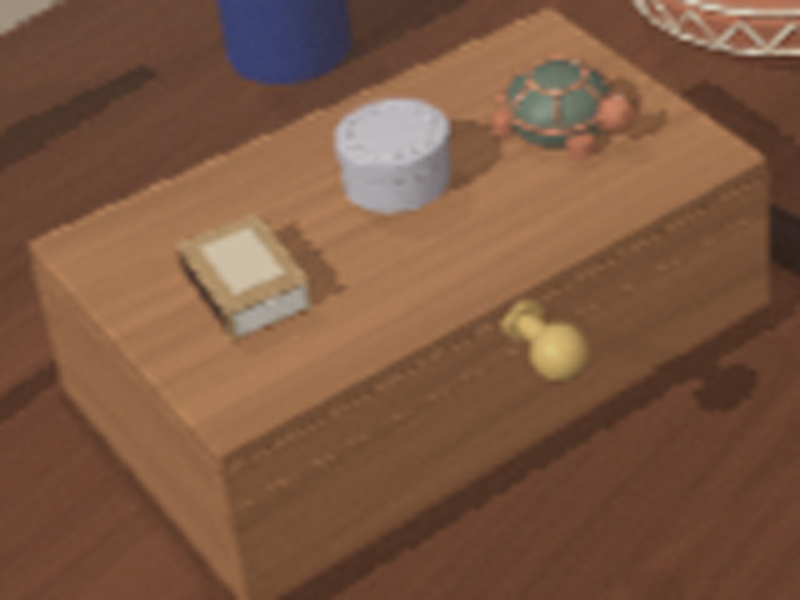

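The crops show, in top-crop pixels:
- lid corners (118,45), (532,158), (458,413), (38,293)
- matchbox centre (150,197)
- tin top (286,199)
- turtle (403,257), head at (407,305) pointing towards the robot
- knob (234,393)

In the side crop the knob is at (558,351), the tin top at (392,133) and the matchbox top centre at (244,267).

```bash
cat > h.py <<'E'
from plant import *
import numpy as np, cv2
def at(cam,px,z):
    i=camera_info(cam);R=i["R"];t=i["t"]
    d=R.T@np.linalg.inv(i["K"])@np.array([px[0],px[1],1.]);c=-R.T@t
    return c+d*(z-c[2])/d[2]
def T(p): return (170+(p[0]+.5)/5-.5,150+(p[1]+.5)/5-.5)
def S(p): return (160+(p[0]+.5)/5-.5,210+(p[1]+.5)/5-.5)
E
python3 - <<'E'
from h import *
np.set_printoptions(precision=4,suppress=True)
c=np.array([at("top",T(p),.1055)for p in[(118,45),(532,158),(458,413),(38,293)]])
print("corn",c,c.mean(0),[np.linalg.norm(c[i]-c[i-1]) for i in range(4)])
for a,b in((3,0),(2,1),(1,0),(2,3)):
    v=c[b]-c[a];print(np.degrees(np.arctan2(v[1],v[0])))
cs=np.array([at("side",S(p),.1055)for p in[(32,243),(552,10),(766,162),(222,462)]]);print("side corn",cs,cs.mean(0))
q=lambda n,p,s,z:print(n,at("top",T(p),z),at("side",S(s),z))
q("tin",(286,199),(392,133),.1335);q("mb",(150,197),(244,267),.1215);q("knob",(234,393),(558,351),.0905)
q("turtle",(403,253),(555,98),.125);q("head",(407,305),(612,112),.118)
m=[at("top",T(p),.1215)for p in[(143,153),(190,168),(158,243),(110,228)]]
for a,b in((3,0),(2,1),(1,0),(2,3)):
    v=m[b]-m[a];print("mb edge",np.linalg.norm(v),np.degrees(np.arctan2(v[1],v[0])))
m=[at("side",S(p),.1215)for p in[(252,218),(308,285),(235,318),(180,247)]]
for a,b in((3,0),(2,1),(1,0),(2,3)):
    v=m[b]-m[a];print("mb edge side",np.linalg.norm(v),np.degrees(np.arctan2(v[1],v[0])))
# pot rim: reddish segmentation
im=cv2.imread("pics/top0.png");print("pot top",[at("top",p,.075) for p in((336,187.5),(307,187.5),(365,187.5),(336,160),(336,216))])
print("pot side",at("side",(315,196),.075))
print("bottle",at("top",(279,133),0),at("side",(216,218),0))
E
```

```text
corn [[0.6596 0.2853 0.1055]
 [0.5869 0.0143 0.1055]
 [0.422  0.0574 0.1055]
 [0.4965 0.3273 0.1055]] [0.5413 0.1711 0.1055] [np.float64(0.16836626682058492), np.float64(0.2805417224705252), np.float64(0.17039091025682543), np.float64(0.2799311929935436)]
-14.42894904141209
-14.643715226387467
74.98306346973547
74.56758498483637
side corn [[0.6568 0.2852 0.1055]
 [0.582  0.0193 0.1055]
 [0.4211 0.0652 0.1055]
 [0.4934 0.3314 0.1055]] [0.5383 0.1753 0.1055]
tin [0.5538 0.166  0.1335] [0.5521 0.1679 0.1335]
mb [0.5565 0.2549 0.1215] [0.5529 0.2589 0.1215]
knob [0.4349 0.203  0.0905] [0.4346 0.2027 0.0905]
turtle [0.5213 0.0926 0.125 ] [0.5155 0.099  0.125 ]
head [0.4891 0.09   0.118 ] [0.4928 0.086  0.118 ]
mb edge 0.05193455648778187 -20.622170872383375
mb edge 0.051668418512655544 -20.182516274980458
mb edge 0.03183101147987207 72.66073784211504
mb edge 0.032243085433117595 73.09524477137553
mb edge side 0.0321268497165771 -110.90276814060836
mb edge side 0.0321087437800491 -109.11405075936835
mb edge side 0.05378845433639515 -19.984457679772987
mb edge side 0.0547911096964674 -19.96596467651315
pot top [array([ 0.5734, -0.1812,  0.075 ]), array([ 0.5726, -0.0855,  0.075 ]), array([ 0.5742, -0.277 ,  0.075 ]), array([ 0.6666, -0.1813,  0.075 ]), array([ 0.4788, -0.1811,  0.075 ])]
pot side [ 0.5545 -0.1498  0.075 ]
bottle [0.7823 0.0173 0.    ] [0.7989 0.0109 0.    ]
```

```bash
cat >> h.py <<'E'
def proj(cam,P):
    i=camera_info(cam);r,_=cv2.Rodrigues(i["R"])
    return cv2.projectPoints(np.asarray(P,float).reshape(-1,3),r,i["t"],i["K"],None)[0].reshape(-1,2)
def overlay(im,cam,curves,x0,y0,w,h,f):
    c=cv2.resize(im[y0:y0+h,x0:x0+w],None,fx=f,fy=f,interpolation=cv2.INTER_CUBIC)
    for P,col in curves:
        p=(proj(cam,P)-[x0,y0]+.5)*f-.5
        cv2.polylines(c,[np.int32(p*16)],True,col,1,cv2.LINE_AA,4)
    return c
def circ(x,y,z,r,n=60):
    a=np.linspace(0,2*np.pi,n,False);return np.c_[x+r*np.cos(a),y+r*np.sin(a),0*a+z]
E
python3 - <<'E'
from h import *
t=cv2.imread("pics/top0.png");s=cv2.imread("pics/side0.png")
px,py=.573,-.181
cv=[(circ(px,py,.075,.082),(255,0,0)),(circ(px,py,.008,.06),(0,255,0))]
tx,ty,a=.519,.096,np.radians(186)
R=np.array([[np.cos(a),-np.sin(a)],[np.sin(a),np.cos(a)]])
ax=np.c_[np.array([[-.027,0],[.04,0],[.0,0],[0,.025],[0,-.025],[0,0]])@R.T+[tx,ty],np.full(6,.1175)]
ct=[(circ(tx,ty,.1125,.025),(255,0,0)),(ax,(255,255,255))]
A=np.hstack([overlay(t,"top",cv,296,150,80,75,5),overlay(t,"top",ct,225,175,50,47,8)])
B=np.hstack([overlay(s,"side",cv,275,165,80,65,5),overlay(s,"side",ct,250,212,50,41,8)])
m=max(A.shape[1],B.shape[1]);p=lambda x:np.pad(x,((0,0),(0,m-x.shape[1]),(0,0)))
h=[]
def vs(a,b):
    k=max(a.shape[0],b.shape[0]);return np.hstack([np.pad(x,((0,k-x.shape[0]),(0,0),(0,0))) for x in(a,b)])
cv2.imwrite("pics/ov.png",cv2.resize(np.vstack([p(A[:375]),p(B[:325])]),None,fx=.85,fy=.85))
E
```

```text
Traceback (most recent call last):
ValueError: all the input array dimensions except for the concatenation axis must match exactly, but along dimension 0, the array at index 0 has size 375 and the array at index 1 has size 376
```

```bash
cat >> h.py <<'E'
def sheet(rows,name):
    hs=[]
    for r in rows:
        k=max(x.shape[0] for x in r);hs.append(np.hstack([np.pad(x,((0,k-x.shape[0]),(0,0),(0,0))) for x in r]))
    m=max(x.shape[1] for x in hs);o=np.vstack([np.pad(x,((0,0),(0,m-x.shape[1]),(0,0))) for x in hs])
    f=min(1,800/o.shape[1],600/o.shape[0]);cv2.imwrite(name,cv2.resize(o,None,fx=f,fy=f,interpolation=cv2.INTER_AREA));return f
E
cat > ov.py <<'E'
from h import *
t=cv2.imread("pics/top0.png");s=cv2.imread("pics/side0.png")
px,py=.573,-.181
cv=[(circ(px,py,.075,.082),(255,0,0)),(circ(px,py,.008,.06),(0,255,0))]
tx,ty,a=.519,.096,np.radians(186)
R=np.array([[np.cos(a),-np.sin(a)],[np.sin(a),np.cos(a)]])
ax=np.c_[np.array([[-.027,0],[.04,0],[.0,0],[0,.025],[0,-.025],[0,0]])@R.T+[tx,ty],np.full(6,.1175)]
ct=[(circ(tx,ty,.1125,.025),(255,0,0)),(ax,(255,255,255))]
print(sheet([[overlay(t,"top",cv,296,150,80,70,5),overlay(t,"top",ct,228,178,46,40,8)],[overlay(s,"side",cv,275,165,80,60,5),overlay(s,"side",ct,250,212,46,36,8)]],"pics/ov.png"))
E
python3 ov.py
```

```text
0.9230769230769231
```

View pics/ov.png

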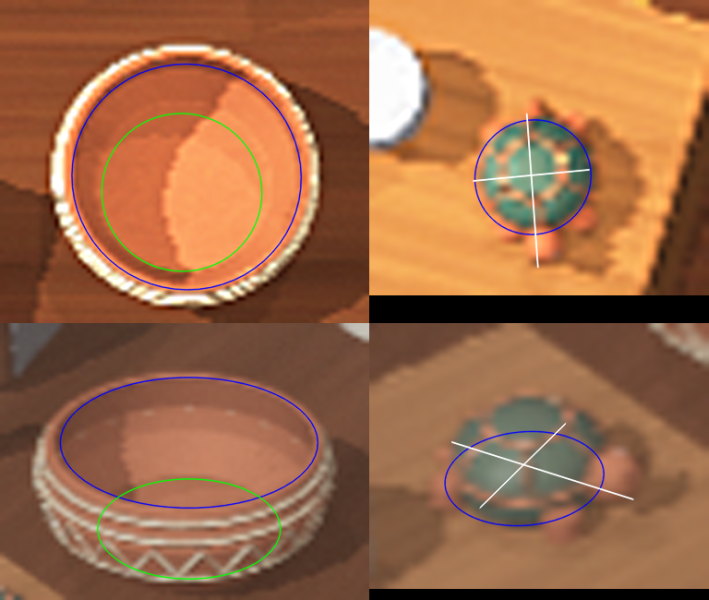

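The overlay (ov.png, picture 5) fits the pot rim and floor at (0.573,-0.181). The turtle fits within about 2 mm at (0.518,0.0955), yaw about 188°. I'll go to the matchbox first, at (0.555,0.257) with the jaws at 70°.

```bash
for i in 1 2 3 4 5; do python3 -m jog '{"travel":[[11,34.8,0],[11,34.8,0],[11,34.8,0],[11,34.8,0],[11,34.8,0]],"dr":[[0,0,5.4],[0,0,5.4],[0,0,5.4],[0,0,5.4],[0,0,5.4]],"jaw":[85,85,85,85,85]}' 30; done | tail -n 8
python3 -m jog '{"travel":[[0,0,-30],[0,0,-20]],"dr":[[0,0,0],[0,0,0]],"jaw":[85,85]}'
python3 - <<'E'
from h import *
from scipy.spatial.transform import Rotation as Q
s=get_state();y=Q.from_quat(s["tcp_rot"]).as_matrix()
print(s["eef_pos"],s["opening"],"jaw",np.degrees(np.arctan2(y[1,1],y[0,1])),"tilt",y[:,2],s["contact_force"])
E
```

```text
tcp_rot: [0.401, 0.916, -0.0, -0.0]
contact_force: [0.4, -0.9, -0.5]
opening: 0.669
time: 2.18
eef_pos: [0.5537, 0.2572, 0.2307]
tcp_rot: [0.176, 0.984, -0.0, -0.0]
contact_force: [0.6, -0.1, 0.5]
opening: 0.663
time: 2.35
eef_pos: [0.5539, 0.2575, 0.1803]
tcp_rot: [0.177, 0.984, 0.0, 0.0]
contact_force: [-0.1, -0.4, -1.2]
opening: 0.667
[0.55394713 0.25749347 0.1803203 ] 0.666771031781509 jaw 69.59702527850577 tilt [ 6.86216669e-04  2.08689195e-04 -9.99999743e-01] [-0.07846281 -0.35315188 -1.22517095]
```

```bash
python3 -m jog '{"travel":[[0.5,0,-30],[0,0,-26],[0,0,-12],[0,0,-5],[0,0,0]],"dr":[[0,0,0],[0,0,0],[0,0,0],[0,0,0],[0,0,0]],"jaw":[85,85,85,85,85]}'
python3 -m jog '{"travel":[[0,0,0],[0,0,0],[0,0,0],[0,0,0],[0,0,0]],"dr":[[0,0,0],[0,0,0],[0,0,0],[0,0,0],[0,0,0]],"jaw":[180,180,180,180,180]}' 25
```

```text
time: 2.77
eef_pos: [0.5536, 0.255, 0.107]
tcp_rot: [0.179, 0.984, -0.001, -0.001]
contact_force: [0.4, -0.0, 1.0]
opening: 0.668
time: 3.18
eef_pos: [0.5558, 0.2556, 0.1107]
tcp_rot: [0.179, 0.984, 0.001, 0.002]
contact_force: [-0.2, 0.2, 5.8]
opening: 0.415
```

```bash
python3 -m jog '{"travel":[[0,0,5],[0,0,20],[0,0,30],[0,0,28],[0,0,0]],"dr":[[0,0,0],[0,0,0],[0,0,0],[0,0,0],[0,0,0]],"jaw":[180,180,180,180,180]}'
for i in 1 2; do python3 -m jog '{"travel":[[4.6,-36,0],[4.6,-36,0],[4.6,-36,0],[4.6,-36,0],[4.6,-36,0]],"dr":[[0,0,-5.3],[0,0,-5.3],[0,0,-5.3],[0,0,-5.3],[0,0,-5.3]],"jaw":[180,180,180,180,180]}'; done
python3 -m jog '{"travel":[[4.6,-36,0],[4.4,-36,0],[0,0,-20],[0,0,0]],"dr":[[0,0,-5.3],[0,0,-5.3],[0,0,0],[0,0,0]],"jaw":[180,180,180,180]}'
python3 - <<'E'
from h import *
for n in("top","side"): cv2.imwrite(f"pics/{n}1.png",read_camera(n)[:,:,::-1])
t,s=cv2.imread("pics/top1.png"),cv2.imread("pics/side1.png")
a=overlay(t,"top",[(circ(.61,-.177,.17,.003,8),(255,0,0))],170,130,220,120,3);b=overlay(s,"side",[],150,130,220,150,3)
print(sheet([[a],[b]],"pics/v1.png"))
E
```

```text
time: 3.6
eef_pos: [0.5575, 0.2563, 0.1985]
tcp_rot: [0.179, 0.984, 0.002, 0.005]
contact_force: [-0.0, -0.5, 1.9]
opening: 0.413
time: 4.02
eef_pos: [0.5767, 0.0739, 0.1908]
tcp_rot: [0.401, 0.916, -0.0, -0.0]
contact_force: [0.2, 0.1, -0.5]
opening: 0.412
time: 4.43
eef_pos: [0.5997, -0.1063, 0.1907]
tcp_rot: [0.601, 0.799, -0.0, -0.001]
contact_force: [1.1, 0.4, -1.2]
opening: 0.417
time: 4.77
eef_pos: [0.6071, -0.178, 0.1673]
tcp_rot: [0.672, 0.741, -0.001, -0.003]
contact_force: [-0.5, 1.1, -1.8]
opening: 0.412
0.7407407407407407
```

View pics/v1.png

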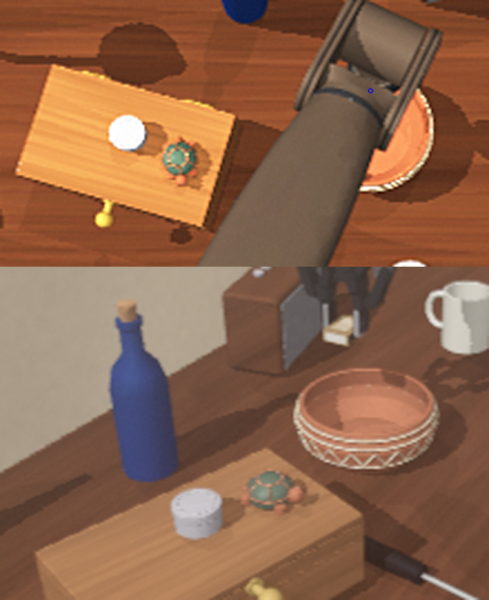

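The matchbox is held level over the pot, at about (340,330) in the side view. I'm lowering it into the pot in stages.

```bash
python3 -m jog '{"travel":[[0,0,-35],[0,0,-35],[0,0,-35],[0,0,-25],[0,0,-10]],"dr":[[0,0,0],[0,0,0],[0,0,0],[0,0,0],[0,0,0]],"jaw":[180,180,180,180,180]}'
python3 -m jog '{"travel":[[0,0,-8],[0,0,-4],[0,0,0],[0,0,0]],"dr":[[0,0,0],[0,0,0],[0,0,0],[0,0,0]],"jaw":[180,180,180,180]}'
python3 -m jog '{"travel":[[0,0,-2],[0,0,0],[0,0,0]],"dr":[[0,0,0],[0,0,0],[0,0,0]],"jaw":[180,180,180]}'
```

```text
time: 5.28
eef_pos: [0.6066, -0.1738, 0.0272]
tcp_rot: [0.67, 0.743, -0.001, -0.004]
contact_force: [-0.2, 0.8, -0.1]
opening: 0.415
time: 5.62
eef_pos: [0.6086, -0.1763, 0.0205]
tcp_rot: [0.67, 0.742, -0.001, -0.001]
contact_force: [-5.2, 0.5, -0.5]
opening: 0.413
time: 5.87
eef_pos: [0.6087, -0.1766, 0.0197]
tcp_rot: [0.67, 0.742, -0.001, -0.001]
contact_force: [-9.9, 0.2, 3.0]
opening: 0.411
```

```bash
python3 -m jog '{"travel":[[-4,0,2],[-3,0,0],[0,0,-2],[0,0,0]],"dr":[[0,0,0],[0,0,0],[0,0,0],[0,0,0]],"jaw":[180,180,180,180]}'
python3 -m jog '{"travel":[[0,0,-3],[0,0,0],[0,0,0]],"dr":[[0,0,0],[0,0,0],[0,0,0]],"jaw":[180,180,180]}'
```

```text
time: 6.2
eef_pos: [0.6029, -0.1768, 0.0182]
tcp_rot: [0.67, 0.742, 0.0, 0.001]
contact_force: [-0.8, -0.1, -0.4]
opening: 0.41
time: 6.45
eef_pos: [0.6023, -0.1766, 0.0139]
tcp_rot: [0.67, 0.742, -0.0, -0.0]
contact_force: [0.3, 0.2, 0.1]
opening: 0.412
```

```bash
python3 -m jog '{"travel":[[0,0,-2],[0,0,0],[0,0,0]],"dr":[[0,0,0],[0,0,0],[0,0,0]],"jaw":[180,180,180]}'
python3 -m jog '{"travel":[[0,0,-2],[0,0,0],[0,0,0]],"dr":[[0,0,0],[0,0,0],[0,0,0]],"jaw":[180,180,180]}'
```

```text
time: 6.7
eef_pos: [0.6027, -0.1768, 0.0132]
tcp_rot: [0.67, 0.742, 0.0, -0.0]
contact_force: [-2.7, 0.5, 5.2]
opening: 0.414
time: 6.95
eef_pos: [0.6027, -0.1768, 0.0132]
tcp_rot: [0.67, 0.742, -0.0, -0.001]
contact_force: [-6.6, 2.8, 14.0]
opening: 0.411
```

```bash
python3 -m jog '{"travel":[[0,0,4],[0,0,0],[0,0,0],[0,0,0]],"dr":[[0,0,0],[0,0,0],[0,0,0],[0,0,0]],"jaw":[150,136,136,136]}'
python3 -m jog '{"travel":[[0,0,3],[0,0,5],[0,0,10],[0,0,20],[0,0,30]],"dr":[[0,0,0],[0,0,0],[0,0,0],[0,0,0],[0,0,0]],"jaw":[134,130,110,80,75]}'
python3 -m jog '{"travel":[[0,0,40],[0,0,40],[0,0,20]],"dr":[[0,0,0],[0,0,0],[0,0,0]],"jaw":[65,65,65]}'
```

```text
time: 7.28
eef_pos: [0.6021, -0.1766, 0.0137]
tcp_rot: [0.67, 0.742, -0.0, -0.0]
contact_force: [-0.2, 0.0, -0.3]
opening: 0.467
time: 7.7
eef_pos: [0.6004, -0.1759, 0.0807]
tcp_rot: [0.67, 0.742, -0.001, -0.003]
contact_force: [0.1, 0.3, -0.8]
opening: 0.712
time: 7.95
eef_pos: [0.6047, -0.1777, 0.1897]
tcp_rot: [0.67, 0.742, 0.001, 0.005]
contact_force: [1.7, -0.1, 1.0]
opening: 0.746
```

```bash
for i in 1 2; do python3 -m jog '{"travel":[[-6.5,21,0],[-6.5,21,0],[-6.5,21,0],[-6.5,21,0],[-6.5,21,0]],"dr":[[0,0,7.1],[0,0,7.1],[0,0,7.1],[0,0,7.1],[0,0,7.1]],"jaw":[60,60,60,60,60]}'; done
python3 -m jog '{"travel":[[-6.5,21,0],[-6.5,21,0],[-6.5,21,0],[0,0,0],[0,0,0]],"dr":[[0,0,7.1],[0,0,7.1],[0,0,7.1],[0,0,0],[0,0,0]],"jaw":[60,60,60,60,60]}'
cat > st.py <<'E'
from h import *
from scipy.spatial.transform import Rotation as Q
s=get_state();y=Q.from_quat(s["tcp_rot"]).as_matrix()
print(s["eef_pos"],s["opening"],"jaw",np.degrees(np.arctan2(y[1,1],y[0,1])),"q",s["qpos"].round(2))
E
python3 st.py
python3 - <<'E'
from h import *
for n in("top","side"): cv2.imwrite(f"pics/{n}2.png",read_camera(n)[:,:,::-1])
t,s=cv2.imread("pics/top2.png"),cv2.imread("pics/side2.png")
mb=np.c_[np.array([[-.018,-.027],[.018,-.027],[.018,.027],[-.018,.027]])+[.6025,-.1768],np.full(4,.024)]
cv=[(circ(.573,-.181,.008,.06),(0,255,0)),(mb,(255,0,0))]
print(sheet([[overlay(t,"top",cv,296,150,80,70,5)],[overlay(s,"side",cv,275,165,80,60,5)]],"pics/v2.png"))
E
```

```text
time: 8.37
eef_pos: [0.5696, -0.0709, 0.1835]
tcp_rot: [0.41, 0.912, 0.0, 0.001]
contact_force: [-0.6, 0.4, -0.7]
opening: 0.77
time: 8.78
eef_pos: [0.5371, 0.0343, 0.1834]
tcp_rot: [0.112, 0.994, -0.0, 0.001]
contact_force: [0.6, 0.6, 0.5]
opening: 0.766
time: 9.2
eef_pos: [0.5178, 0.0969, 0.1832]
tcp_rot: [-0.071, 0.997, -0.0, 0.001]
contact_force: [-0.3, -0.7, 0.2]
opening: 0.764
[0.51777437 0.09693543 0.18321205] 0.7643659468866526 jaw 98.11754918764248 q [-0.01  0.    1.98 -0.    1.15 -1.72]
0.9230769230769231
```

View pics/v2.png

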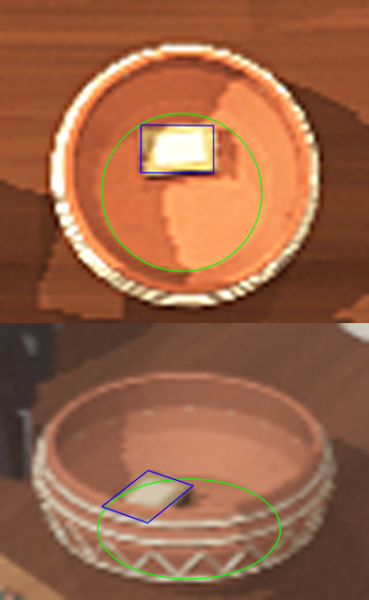

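The matchbox lies flat on the pot floor where planned. Now for the turtle.

```bash
python3 -m jog '{"travel":[[0,-1,-25],[0,0,-25],[0,0,-14],[0,0,-6],[0,0,0]],"dr":[[0,0,0],[0,0,0],[0,0,0],[0,0,0],[0,0,0]],"jaw":[60,60,60,60,60]}'
python3 -m jog '{"travel":[[0,0,0],[0,0,0],[0,0,0],[0,0,0],[0,0,0]],"dr":[[0,0,0],[0,0,0],[0,0,0],[0,0,0],[0,0,0]],"jaw":[130,130,130,130,130]}' 30
python3 st.py
```

```text
time: 9.72
eef_pos: [0.517, 0.0943, 0.1107]
tcp_rot: [-0.07, 0.998, 0.0, -0.002]
contact_force: [0.4, 0.4, -0.9]
opening: 0.766
time: 10.13
eef_pos: [0.5192, 0.095, 0.1139]
tcp_rot: [-0.071, 0.998, -0.0, 0.002]
contact_force: [0.8, -1.2, 3.3]
opening: 0.552
[0.51916204 0.09503796 0.11394198] 0.55234109494677 jaw 98.09923327681298 q [-0.01  0.09  2.03 -0.    1.01 -1.72]
```

```bash
python3 -m jog '{"travel":[[0,0,5],[0,0,20],[0,0,30],[0,0,25],[0,0,0]],"dr":[[0,0,0],[0,0,0],[0,0,0],[0,0,0],[0,0,0]],"jaw":[130,130,130,130,130]}'
for i in 1 2; do python3 -m jog '{"travel":[[3,-30,0],[4,-30,0],[4,-30,0],[4,-30,0],[3,-28,0]],"dr":[[0,0,0],[0,0,0],[0,0,0],[0,0,0],[0,0,0]],"jaw":[130,130,130,130,130]}'; done
python3 -m jog '{"travel":[[0,0,-25],[0,0,-35],[0,0,-35],[0,0,0],[0,0,0]],"dr":[[0,0,0],[0,0,0],[0,0,0],[0,0,0],[0,0,0]],"jaw":[130,130,130,130,130]}';python3 st.py
```

```text
time: 10.55
eef_pos: [0.5208, 0.0956, 0.1984]
tcp_rot: [-0.071, 0.997, -0.0, 0.005]
contact_force: [0.7, 0.9, 0.8]
opening: 0.555
time: 10.97
eef_pos: [0.5352, -0.0537, 0.1912]
tcp_rot: [-0.071, 0.997, 0.0, -0.001]
contact_force: [0.4, -0.3, -0.4]
opening: 0.557
time: 11.38
eef_pos: [0.5532, -0.2018, 0.191]
tcp_rot: [-0.07, 0.998, 0.001, -0.001]
contact_force: [0.6, 0.6, -0.9]
opening: 0.554
time: 11.8
eef_pos: [0.5515, -0.1993, 0.0942]
tcp_rot: [-0.071, 0.997, 0.002, -0.003]
contact_force: [1.0, 0.6, -0.4]
opening: 0.555
[ 0.55154733 -0.19927133  0.09420507] 0.5547351917291033 jaw 98.09626680551989 q [-0.52  0.25  1.89  0.    1.01 -2.23]
```

```bash
python3 -m jog '{"travel":[[1,0,-30],[0,0,-25],[0,0,-12],[0,0,-5],[0,0,0]],"dr":[[0,0,0],[0,0,0],[0,0,0],[0,0,0],[0,0,0]],"jaw":[130,130,130,130,130]}'
python3 -m jog '{"travel":[[0,0,-2],[0,0,0],[0,0,0]],"dr":[[0,0,0],[0,0,0],[0,0,0]],"jaw":[130,130,130]}'
```

```text
time: 12.22
eef_pos: [0.5551, -0.2006, 0.0258]
tcp_rot: [-0.071, 0.997, 0.0, 0.0]
contact_force: [-0.4, 0.3, -0.7]
opening: 0.555
time: 12.47
eef_pos: [0.5559, -0.2013, 0.025]
tcp_rot: [-0.071, 0.998, -0.001, 0.001]
contact_force: [-1.2, -1.1, -0.9]
opening: 0.559
```

```bash
python3 -m jog '{"travel":[[0,0,-2],[0,0,0],[0,0,0]],"dr":[[0,0,0],[0,0,0],[0,0,0]],"jaw":[130,130,130]}'
```

```text
time: 12.72
eef_pos: [0.5549, -0.2007, 0.0216]
tcp_rot: [-0.071, 0.998, -0.0, 0.0]
contact_force: [0.1, -0.3, -0.8]
opening: 0.555
```

```bash
python3 -m jog '{"travel":[[0,0,-2],[0,0,0],[0,0,0]],"dr":[[0,0,0],[0,0,0],[0,0,0]],"jaw":[130,130,130]}';python3 -m jog '{"travel":[[0,0,-1.5],[0,0,0],[0,0,0]],"dr":[[0,0,0],[0,0,0],[0,0,0]],"jaw":[130,130,130]}'
```

```text
time: 12.97
eef_pos: [0.5547, -0.2006, 0.0191]
tcp_rot: [-0.071, 0.998, 0.0, -0.0]
contact_force: [0.2, 0.3, -0.6]
opening: 0.555
time: 13.22
eef_pos: [0.5547, -0.2006, 0.0177]
tcp_rot: [-0.071, 0.998, 0.0, -0.0]
contact_force: [-0.3, -0.9, -0.9]
opening: 0.558
```

```bash
python3 -m jog '{"travel":[[0,0,-1.5],[0,0,0],[0,0,0]],"dr":[[0,0,0],[0,0,0],[0,0,0]],"jaw":[130,130,130]}'
```

```text
time: 13.47
eef_pos: [0.5551, -0.2008, 0.0166]
tcp_rot: [-0.071, 0.998, -0.0, 0.0]
contact_force: [-0.8, -0.2, 1.0]
opening: 0.556
```

```bash
python3 -m jog '{"travel":[[0,0,-1],[0,0,0],[0,0,0]],"dr":[[0,0,0],[0,0,0],[0,0,0]],"jaw":[130,130,130]}'
python3 -m jog '{"travel":[[0,0,0],[0,0,0],[0,0,0]],"dr":[[0,0,0],[0,0,0],[0,0,0]],"jaw":[104,97,97]}'
python3 -m jog '{"travel":[[0,0,5],[0,0,10],[0,0,20],[0,0,30],[0,0,25]],"dr":[[0,0,0],[0,0,0],[0,0,0],[0,0,0],[0,0,0]],"jaw":[95,90,80,80,120]}';python3 st.py
python3 - <<'E'
from h import *
s=read_camera("side")[:,:,::-1].copy();cv2.imwrite("pics/side3.png",s)
cv=[(circ(.573,-.181,.008,.06),(0,255,0)),(circ(.555,-.2005,.015,.025),(255,0,0))]
print(sheet([[overlay(s,"side",cv,265,120,100,100,6)]],"pics/v3.png"))
E
```

```text
time: 13.72
eef_pos: [0.5551, -0.2008, 0.0165]
tcp_rot: [-0.071, 0.997, -0.0, -0.0]
contact_force: [-2.0, 1.7, 5.8]
opening: 0.554
time: 13.97
eef_pos: [0.5548, -0.2007, 0.0151]
tcp_rot: [-0.071, 0.998, 0.0, -0.0]
contact_force: [-0.1, 0.2, 0.3]
opening: 0.617
time: 14.38
eef_pos: [0.5549, -0.2007, 0.1072]
tcp_rot: [-0.071, 0.998, -0.0, 0.0]
contact_force: [0.1, -1.3, -0.3]
opening: 0.561
[ 0.55489568 -0.20072223  0.10720465] 0.5610915075984599 jaw 98.09415985433395 q [-0.52  0.23  1.88  0.    1.02 -2.23]
1
```

View pics/v3.png

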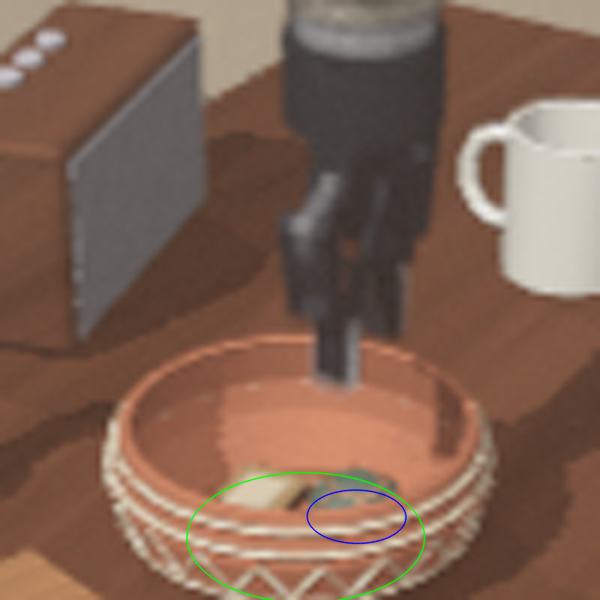

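The turtle sits upright on the floor at about (355,490), next to the matchbox. I'll nudge the matchbox about 6 mm outwards with the shut fingertips to make room for the tin.

```bash
python3 -m jog '{"travel":[[8,21,0],[6,22,0],[0,0,0],[0,0,0],[0,0,0]],"dr":[[0,0,0],[0,0,0],[0,0,0],[0,0,0],[0,0,0]],"jaw":[255,255,255,255,255]}'
python3 -m jog '{"travel":[[0,0,-35],[0,0,-30],[0,0,-16],[0,0,-5],[0,0,0]],"dr":[[0,0,0],[0,0,0],[0,0,0],[0,0,0],[0,0,0]],"jaw":[255,255,255,255,255]}'
python3 -m jog '{"travel":[[3,0,0],[3,0,0],[3,0,0],[2,0,0],[0,0,0]],"dr":[[0,0,0],[0,0,0],[0,0,0],[0,0,0],[0,0,0]],"jaw":[255,255,255,255,255]}'
```

```text
time: 14.85
eef_pos: [0.5689, -0.158, 0.1057]
tcp_rot: [-0.071, 0.997, -0.0, 0.0]
contact_force: [0.0, -0.2, -0.5]
opening: -0.0
time: 15.27
eef_pos: [0.5674, -0.158, 0.0175]
tcp_rot: [-0.07, 0.998, 0.001, -0.002]
contact_force: [-0.3, -0.4, 0.3]
opening: 0.001
time: 15.68
eef_pos: [0.5812, -0.1581, 0.0207]
tcp_rot: [-0.071, 0.997, -0.001, 0.001]
contact_force: [0.0, -0.4, 0.5]
opening: 0.001
```

```bash
python3 -m jog '{"travel":[[-3,0,0],[-2,0,20],[0,0,40],[0,0,40],[0,0,40]],"dr":[[0,0,0],[0,0,0],[0,0,0],[0,0,0],[0,0,0]],"jaw":[255,255,255,255,150]}'
python3 -m jog '{"travel":[[-2.3,32.5,10],[-2.3,32.5,10],[-2.3,32.5,0],[-2.3,32.5,0],[-2.3,32.5,0]],"dr":[[0,0,-6.8],[0,0,-6.8],[0,0,-6.8],[0,0,-6.8],[0,0,-6.8]],"jaw":[45,45,45,45,45]}'
python3 -m jog '{"travel":[[-2.3,32.5,0],[-2.3,32.5,0],[-2.3,32.5,0],[-2.3,32.5,0],[-2.3,32.5,0]],"dr":[[0,0,-6.8],[0,0,-6.8],[0,0,-6.8],[0,0,-6.8],[0,0,-6.8]],"jaw":[45,45,45,45,45]}'
python3 -m jog '{"travel":[[0,0,0],[0,0,0],[0,0,0]],"dr":[[0,0,0],[0,0,0],[0,0,0]],"jaw":[45,45,45]}';python3 st.py
python3 - <<'E'
from h import *
t=read_camera("top")[:,:,::-1].copy();s=read_camera("side")[:,:,::-1].copy()
cv=[(circ(.573,-.181,.008,.06),(0,255,0)),(circ(.561,-.146,.008,.025),(255,0,0))]
print(sheet([[overlay(t,"top",cv,296,150,80,75,7)]],"pics/v4.png"))
E
```

```text
time: 16.1
eef_pos: [0.5738, -0.1573, 0.1602]
tcp_rot: [-0.071, 0.998, 0.0, -0.001]
contact_force: [0.3, 0.2, 0.7]
opening: 0.128
time: 16.52
eef_pos: [0.5628, 0.0062, 0.1798]
tcp_rot: [0.227, 0.974, 0.0, 0.0]
contact_force: [0.3, 0.6, 0.0]
opening: 0.82
time: 16.93
eef_pos: [0.5511, 0.1688, 0.1794]
tcp_rot: [0.502, 0.865, -0.0, 0.0]
contact_force: [1.5, 0.1, -0.1]
opening: 0.823
time: 17.18
eef_pos: [0.5516, 0.167, 0.1792]
tcp_rot: [0.498, 0.867, -0.0, 0.0]
contact_force: [0.1, -0.4, -0.1]
opening: 0.823
[0.55155568 0.16702524 0.17917028] 0.8232773563267416 jaw 30.19979458198732 q [ 0.12  0.12  1.87 -0.    1.15 -0.41]
1
```

View pics/v4.png

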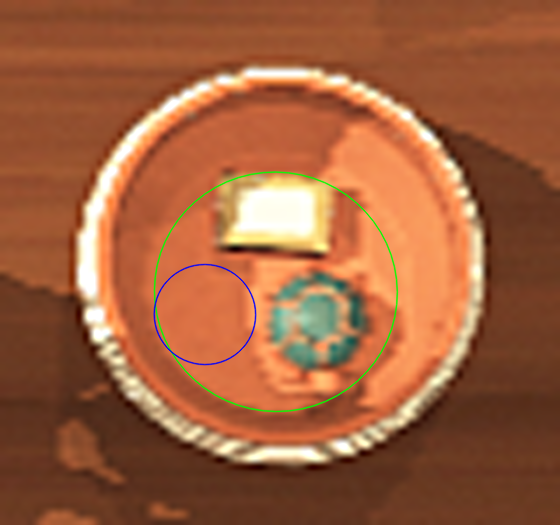

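The pot view shows the matchbox flat at (273,212) and the turtle upright at (318,318), with the tin's planned spot (205,313) free. Now I'll grasp the tin.

```bash
python3 -m jog '{"travel":[[1.5,0,-25],[0,0,-25],[0,0,-13],[0,0,-5],[0,0,0]],"dr":[[0,0,0],[0,0,0],[0,0,0],[0,0,0],[0,0,0]],"jaw":[45,45,45,45,45]}'
python3 -m jog '{"travel":[[0,0,0],[0,0,0],[0,0,0],[0,0,0],[0,0,0]],"dr":[[0,0,0],[0,0,0],[0,0,0],[0,0,0],[0,0,0]],"jaw":[130,130,130,130,130]}' 30
python3 -m jog '{"travel":[[0,0,0],[0,0,5],[0,0,20],[0,0,30],[0,0,25]],"dr":[[0,0,0],[0,0,0],[0,0,0],[0,0,0],[0,0,0]],"jaw":[130,130,130,130,130]}'
python3 -m jog '{"travel":[[0,0,0],[0,0,0]],"dr":[[0,0,0],[0,0,0]],"jaw":[130,130]}';python3 st.py
```

```text
time: 17.7
eef_pos: [0.5524, 0.1664, 0.1097]
tcp_rot: [0.5, 0.866, -0.001, -0.001]
contact_force: [-0.4, 0.3, 1.2]
opening: 0.821
time: 18.12
eef_pos: [0.5546, 0.1674, 0.1131]
tcp_rot: [0.499, 0.867, 0.001, 0.001]
contact_force: [0.2, 0.3, 4.2]
opening: 0.569
time: 18.53
eef_pos: [0.5523, 0.1674, 0.1913]
tcp_rot: [0.499, 0.866, -0.001, -0.001]
contact_force: [0.8, -0.2, -0.8]
opening: 0.57
time: 18.7
eef_pos: [0.5539, 0.1676, 0.1927]
tcp_rot: [0.499, 0.866, 0.001, 0.001]
contact_force: [-0.3, 1.4, -0.8]
opening: 0.567
[0.55391333 0.16757151 0.19274117] 0.5673451862795497 jaw 30.107403202662287 q [ 0.12  0.11  1.86  0.    1.17 -0.41]
```

```bash
for i in 1 2; do python3 -m jog '{"travel":[[0.7,-31.4,0],[0.7,-31.4,0],[0.7,-31.4,0],[0.7,-31.4,0],[0.7,-31.4,0]],"dr":[[0,0,0],[0,0,0],[0,0,0],[0,0,0],[0,0,0]],"jaw":[130,130,130,130,130]}'; done
python3 -m jog '{"travel":[[0,0,-30],[0,0,-35],[0,0,-30],[0,0,0],[0,0,0]],"dr":[[0,0,0],[0,0,0],[0,0,0],[0,0,0],[0,0,0]],"jaw":[130,130,130,130,130]}'
python3 -m jog '{"travel":[[0,0,-30],[0,0,-20],[0,0,-12],[0,0,-5],[0,0,0]],"dr":[[0,0,0],[0,0,0],[0,0,0],[0,0,0],[0,0,0]],"jaw":[130,130,130,130,130]}'
python3 -m jog '{"travel":[[0,0,-3],[0,0,0],[0,0,0]],"dr":[[0,0,0],[0,0,0],[0,0,0]],"jaw":[130,130,130]}'
```

```text
time: 19.12
eef_pos: [0.555, 0.0094, 0.1885]
tcp_rot: [0.499, 0.867, -0.001, -0.002]
contact_force: [1.1, -1.1, -0.8]
opening: 0.57
time: 19.53
eef_pos: [0.5587, -0.1475, 0.1884]
tcp_rot: [0.499, 0.866, -0.0, -0.002]
contact_force: [1.2, 0.3, 0.2]
opening: 0.569
time: 19.95
eef_pos: [0.5575, -0.1454, 0.0925]
tcp_rot: [0.499, 0.866, -0.0, -0.004]
contact_force: [0.1, 0.0, 0.9]
opening: 0.569
time: 20.37
eef_pos: [0.5604, -0.1465, 0.0294]
tcp_rot: [0.499, 0.867, -0.0, -0.0]
contact_force: [-1.0, -0.4, -0.6]
opening: 0.572
time: 20.62
eef_pos: [0.5613, -0.147, 0.0277]
tcp_rot: [0.499, 0.866, 0.0, 0.001]
contact_force: [0.7, 0.2, -0.7]
opening: 0.567
```

```bash
python3 -m jog '{"travel":[[0,0,-4],[0,0,-3],[0,0,0],[0,0,0]],"dr":[[0,0,0],[0,0,0],[0,0,0],[0,0,0]],"jaw":[130,130,130,130]}'
python3 -m jog '{"travel":[[0,0,-2],[0,0,0],[0,0,0]],"dr":[[0,0,0],[0,0,0],[0,0,0]],"jaw":[130,130,130]}'
```

```text
time: 20.95
eef_pos: [0.5601, -0.1466, 0.019]
tcp_rot: [0.499, 0.866, -0.0, -0.0]
contact_force: [-0.4, 0.7, -0.5]
opening: 0.567
time: 21.2
eef_pos: [0.5602, -0.1467, 0.0172]
tcp_rot: [0.499, 0.866, -0.0, -0.0]
contact_force: [0.5, -0.3, -0.5]
opening: 0.571
```

```bash
python3 -m jog '{"travel":[[0,0,-1.5],[0,0,0],[0,0,0]],"dr":[[0,0,0],[0,0,0],[0,0,0]],"jaw":[130,130,130]}'
```

```text
time: 21.45
eef_pos: [0.5603, -0.1467, 0.0158]
tcp_rot: [0.499, 0.866, -0.0, -0.0]
contact_force: [0.4, -0.0, -0.7]
opening: 0.569
```

```bash
python3 -m jog '{"travel":[[0,0,-1.5],[0,0,0],[0,0,0]],"dr":[[0,0,0],[0,0,0],[0,0,0]],"jaw":[130,130,130]}'
python3 -m jog '{"travel":[[0,0,-1],[0,0,0],[0,0,0]],"dr":[[0,0,0],[0,0,0],[0,0,0]],"jaw":[130,130,130]}'
```

```text
time: 21.7
eef_pos: [0.5604, -0.1467, 0.0156]
tcp_rot: [0.499, 0.866, -0.0, -0.0]
contact_force: [-3.8, 0.6, 7.4]
opening: 0.57
time: 21.95
eef_pos: [0.5604, -0.1467, 0.0156]
tcp_rot: [0.499, 0.867, -0.0, -0.001]
contact_force: [-5.9, 1.5, 11.7]
opening: 0.569
```

```bash
python3 -m jog '{"travel":[[0,0,2.5],[0,0,0],[0,0,0],[0,0,0]],"dr":[[0,0,0],[0,0,0],[0,0,0],[0,0,0]],"jaw":[110,97,97,97]}'
python3 -m jog '{"travel":[[0,0,5],[0,0,15],[0,0,35],[0,0,40],[0,0,40]],"dr":[[0,0,0],[0,0,0],[0,0,0],[0,0,0],[0,0,0]],"jaw":[96,90,90,100,100]}'
for i in 1 2; do python3 -m jog '{"travel":[[-12.6,34.9,8],[-12.6,34.9,0],[-12.6,34.9,0],[-12.6,34.9,0],[-12.6,34.9,0]],"dr":[[0,0,4.55],[0,0,4.55],[0,0,4.55],[0,0,4.55],[0,0,4.55]],"jaw":[100,100,100,100,100]}'; done
python3 -m jog '{"travel":[[0,0,0],[0,0,0],[0,0,0]],"dr":[[0,0,0],[0,0,0],[0,0,0]],"jaw":[100,100,100]}';python3 st.py
python3 - <<'E'
from h import *
t=read_camera("top")[:,:,::-1].copy();s=read_camera("side")[:,:,::-1].copy()
cv2.imwrite("pics/top5.png",t)
kn=[(circ(.434,.2025,.0905,.012),(255,0,0))]
print(sheet([[overlay(t,"top",[],296,150,80,75,4),overlay(s,"side",kn,160,110,220,200,3)]],"pics/v5.png"))
E
```

```text
time: 22.28
eef_pos: [0.5602, -0.1467, 0.0156]
tcp_rot: [0.499, 0.866, -0.0, -0.0]
contact_force: [-0.4, 0.7, -1.3]
opening: 0.617
time: 22.7
eef_pos: [0.5594, -0.1463, 0.1514]
tcp_rot: [0.499, 0.866, -0.0, -0.001]
contact_force: [0.3, 0.3, -0.4]
opening: 0.609
time: 23.12
eef_pos: [0.4965, 0.0291, 0.1592]
tcp_rot: [0.317, 0.948, 0.0, 0.0]
contact_force: [0.8, -0.1, 0.3]
opening: 0.611
time: 23.53
eef_pos: [0.4334, 0.2038, 0.1672]
tcp_rot: [0.124, 0.992, 0.0, 0.0]
contact_force: [0.5, 0.0, -0.1]
opening: 0.607
time: 23.78
eef_pos: [0.4344, 0.2022, 0.1669]
tcp_rot: [0.125, 0.992, -0.0, 0.0]
contact_force: [-0.3, -0.2, 0.5]
opening: 0.606
[0.4343585  0.20221166 0.1668973 ] 0.6056607044416501 jaw 75.6114778613224 q [ 0.22 -0.09  2.11 -0.    1.13 -1.1 ]
0.8163265306122449
```

View pics/v5.png

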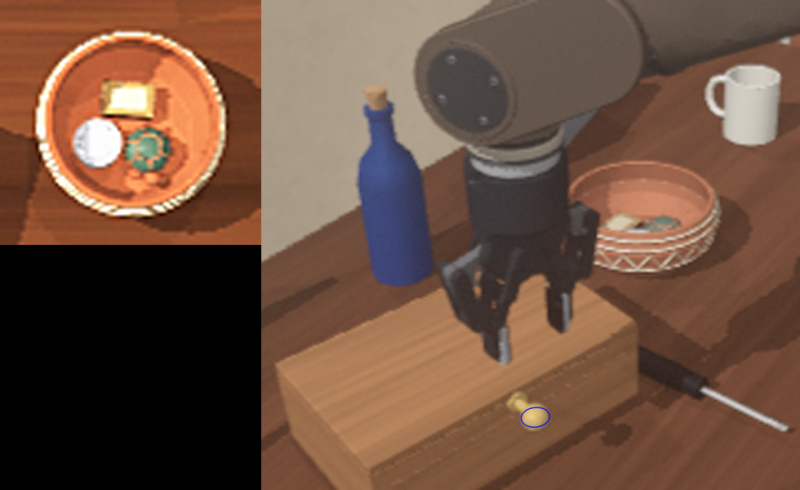

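All three items are on the pot floor, none stacked. The gripper is above the knob, with the knob model matching at (535,417). I'll descend and pinch it.

```bash
python3 -m jog '{"travel":[[0,0,-30],[0,0,-30],[0,0,-20],[0,0,-10],[0,0,0]],"dr":[[0,0,0],[0,0,0],[0,0,0],[0,0,0],[0,0,0]],"jaw":[100,100,100,100,100]}'
python3 -m jog '{"travel":[[0,0,0],[0,0,0],[0,0,0],[0,0,0],[0,0,0]],"dr":[[0,0,0],[0,0,0],[0,0,0],[0,0,0],[0,0,0]],"jaw":[215,215,215,215,215]}' 45;python3 st.py
```

```text
time: 24.3
eef_pos: [0.4329, 0.2008, 0.0743]
tcp_rot: [0.127, 0.992, -0.001, -0.003]
contact_force: [-0.2, -1.0, 0.8]
opening: 0.609
time: 24.72
eef_pos: [0.4359, 0.2021, 0.0788]
tcp_rot: [0.125, 0.992, 0.0, 0.002]
contact_force: [-1.2, -3.2, 6.4]
opening: 0.247
[0.43590275 0.20212358 0.07875837] 0.24724089524218465 jaw 75.62190701140001 q [ 0.22  0.04  2.16 -0.    0.94 -1.1 ]
```

```bash
python3 - <<'E'
import numpy as np
a=np.radians(4.35+np.arange(0,60.1,2.5));X=-197.6*np.cos(a);Z=197.6*np.sin(a)
for k,(dx,dz) in enumerate(zip(np.diff(X),np.diff(Z))): print(k,round(dx*.968,1),round(-dx*.2504,1),round(dz,1))
E
python3 -m jog '{"travel":[[0,0,0],[0,0,0]],"dr":[[0,0,0],[0,0,0]],"jaw":[215,215]}';python3 st.py
```

```text
0 0.8 -0.2 8.6
1 1.2 -0.3 8.5
2 1.5 -0.4 8.5
3 1.9 -0.5 8.4
4 2.2 -0.6 8.3
5 2.6 -0.7 8.2
6 2.9 -0.8 8.1
7 3.3 -0.8 7.9
8 3.6 -0.9 7.8
9 3.9 -1.0 7.6
10 4.2 -1.1 7.4
11 4.6 -1.2 7.2
12 4.9 -1.3 7.0
13 5.1 -1.3 6.8
14 5.4 -1.4 6.5
15 5.7 -1.5 6.3
16 6.0 -1.5 6.0
17 6.2 -1.6 5.8
18 6.4 -1.7 5.5
19 6.7 -1.7 5.2
20 6.9 -1.8 4.9
21 7.1 -1.8 4.6
22 7.3 -1.9 4.2
23 7.4 -1.9 3.9
time: 24.88
eef_pos: [0.4359, 0.2021, 0.0787]
tcp_rot: [0.125, 0.992, -0.0, 0.002]
contact_force: [0.1, -4.1, 6.1]
opening: 0.251
[0.43588884 0.20213098 0.07873328] 0.2511112703092853 jaw 75.63120205277525 q [ 0.22  0.04  2.16 -0.    0.94 -1.1 ]
```

```bash
python3 -m jog '{"travel":[[0.8,-0.2,8.6],[1.2,-0.3,8.5],[1.5,-0.4,8.5],[1.9,-0.5,8.4],[2.2,-0.6,8.3]],"dr":[[0,0,0],[0,0,0],[0,0,0],[0,0,0],[0,0,0]],"jaw":[215,215,215,215,215]}'
python3 -m jog '{"travel":[[0,0,0],[0,0,0]],"dr":[[0,0,0],[0,0,0]],"jaw":[215,215]}'
```

```text
time: 25.3
eef_pos: [0.4428, 0.2002, 0.1195]
tcp_rot: [0.125, 0.992, 0.0, 0.001]
contact_force: [6.3, -0.9, -4.3]
opening: 0.246
time: 25.47
eef_pos: [0.443, 0.2002, 0.1194]
tcp_rot: [0.126, 0.992, 0.0, 0.002]
contact_force: [6.2, -1.7, -4.9]
opening: 0.247
```

```bash
python3 -m jog '{"travel":[[2.6,-0.7,8.2],[2.9,-0.8,8.1],[3.3,-0.8,7.9],[3.6,-0.9,7.8],[3.9,-1.0,7.6]],"dr":[[0,0,0],[0,0,0],[0,0,0],[0,0,0],[0,0,0]],"jaw":[215,215,215,215,215]}'
python3 -m jog '{"travel":[[4.2,-1.1,7.4],[4.6,-1.2,7.2],[4.9,-1.3,7.0],[5.1,-1.3,6.8],[5.4,-1.4,6.5]],"dr":[[0,0,0],[0,0,0],[0,0,0],[0,0,0],[0,0,0]],"jaw":[215,215,215,215,215]}'
python3 -m jog '{"travel":[[0,0,0],[0,0,0]],"dr":[[0,0,0],[0,0,0]],"jaw":[215,215]}'
```

```text
time: 25.88
eef_pos: [0.4584, 0.1959, 0.1582]
tcp_rot: [0.125, 0.992, -0.0, 0.0]
contact_force: [4.6, -1.2, -6.4]
opening: 0.245
time: 26.3
eef_pos: [0.4819, 0.1895, 0.1934]
tcp_rot: [0.125, 0.992, -0.001, -0.001]
contact_force: [1.7, -2.4, -5.8]
opening: 0.247
time: 26.47
eef_pos: [0.4822, 0.1894, 0.1936]
tcp_rot: [0.125, 0.992, -0.001, -0.001]
contact_force: [0.9, -3.0, -4.9]
opening: 0.248
```

```bash
python3 -m jog '{"travel":[[5.7,-1.5,6.3],[6.0,-1.5,6.0],[6.2,-1.6,5.8],[6.4,-1.7,5.5],[6.7,-1.7,5.2]],"dr":[[0,0,0],[0,0,0],[0,0,0],[0,0,0],[0,0,0]],"jaw":[215,215,215,215,215]}'
python3 -m jog '{"travel":[[6.9,-1.8,4.9],[7.1,-1.8,4.6],[7.3,-1.9,4.2],[7.4,-1.9,3.9],[0,0,0]],"dr":[[0,0,0],[0,0,0],[0,0,0],[0,0,0],[0,0,0]],"jaw":[215,215,215,215,215]}'
python3 -m jog '{"travel":[[0,0,0],[0,0,0],[0,0,0]],"dr":[[0,0,0],[0,0,0],[0,0,0]],"jaw":[215,215,215]}'
python3 - <<'E'
from h import *
p=get_state()["eef_pos"]-np.array([.4359,.2021,.0787])
dx=p[0]*.968-p[1]*.2504;print("p",p,"theta",np.degrees(np.arctan2(.015+p[2],.197-dx))-4.35,"r",np.hypot(.015+p[2],.197-dx))
t=read_camera("top")[:,:,::-1].copy();s=read_camera("side")[:,:,::-1].copy()
# model lid top edges for 55/60/65 deg
u=np.array([.968,-.2504,0]);v=np.array([.2504,.968,0]);k=np.array([0,0,1.])
hinge=np.array([.5405,.173,.0755])+.085*u
def lid(th):
    c,sn=np.cos(th),np.sin(th);o=-u*c+k*sn;n=u*sn+k*c
    return np.array([hinge+a*o+.03*n+b*v for a,b in((0,-.14),(.17,-.14),(.17,.14),(0,.14))])
cv=[(lid(np.radians(d)),col) for d,col in((55,(0,255,0)),(60,(255,0,0)),(65,(0,0,255)))]
print(sheet([[overlay(t,"top",cv[1:2],150,120,240,120,3)],[overlay(s,"side",cv,140,80,240,210,4)]],"pics/v6.png"))
E
```

```text
time: 26.88
eef_pos: [0.5144, 0.1807, 0.2222]
tcp_rot: [0.125, 0.992, -0.001, 0.0]
contact_force: [2.3, -4.8, -9.2]
opening: 0.244
time: 27.3
eef_pos: [0.5439, 0.1727, 0.2398]
tcp_rot: [0.125, 0.992, -0.001, 0.001]
contact_force: [1.2, -5.4, -8.6]
opening: 0.245
time: 27.55
eef_pos: [0.5424, 0.1731, 0.2389]
tcp_rot: [0.125, 0.992, -0.001, -0.0]
contact_force: [1.5, -6.0, -8.3]
opening: 0.244
p [ 0.10647794 -0.02900179  0.1602151 ] theta 59.33144772577285 r 0.19547775904014947
0.5
```

View pics/v6.png

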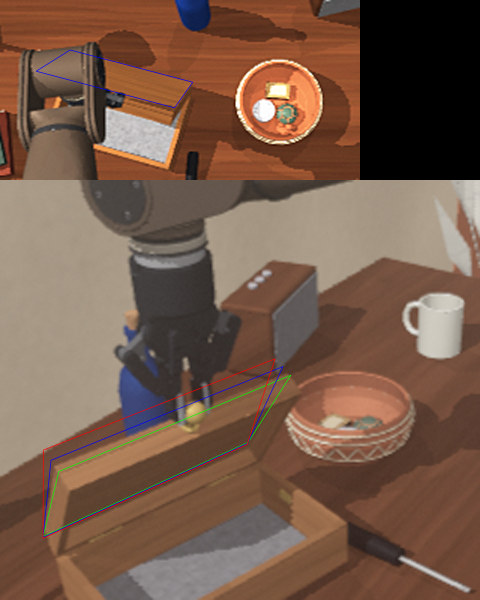

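The lid is up and held by the knob, at about (195,412), and the pot's contents are undisturbed. The kinematics give 59.3°. I'll use one close-up to confirm against the modelled edges.

```bash
python3 -m jog '{"travel":[[0,0,0],[0,0,0],[0,0,0],[0,0,0]],"dr":[[0,0,0],[0,0,0],[0,0,0],[0,0,0]],"jaw":[215,215,215,215]}'
python3 - <<'E'
from h import *
s=read_camera("side")[:,:,::-1].copy()
u=np.array([.968,-.2504,0]);v=np.array([.2504,.968,0]);k=np.array([0,0,1.])
hinge=np.array([.5405,.173,.0755])+.085*u
def lid(th,h):
    c,sn=np.cos(th),np.sin(th);o=-u*c+k*sn;n=u*sn+k*c
    return np.array([hinge+a*o+h*n+b*v for a,b in((0,-.14),(.17,-.14),(.17,.14),(0,.14))])
# front face rectangle (a=.17, h 0..0.03) for each angle
cv=[]
for d,col in((55,(0,255,0)),(60,(255,0,0)),(65,(0,0,255))):
    A=lid(np.radians(d),0);B=lid(np.radians(d),.03);cv.append((np.array([A[1],B[1],B[2],A[2]]),col))
raw=overlay(s,"side",[],155,160,140,105,5)[:, :]
o=overlay(s,"side",cv,155,160,140,105,5)
a=lambda x:np.hstack([x[:300,430:700],x[150:450,0:270]])
sheet([[a(raw)],[a(o)]],"pics/v7.png")
E
```

```text
time: 27.98
eef_pos: [0.5423, 0.1731, 0.2389]
tcp_rot: [0.125, 0.992, -0.001, -0.0]
contact_force: [2.5, -5.7, -8.2]
opening: 0.245
```

View pics/v7.png

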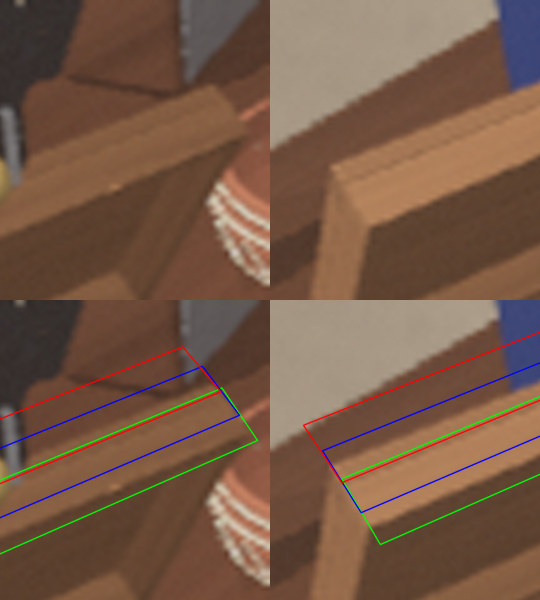

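The close-up puts the lid's front edge corners at (212,85) and (332,170), between the 55° and 60° models, so about 57.5°. I'll raise it about 2° more to centre it between the two estimates.

```bash
python3 -m jog '{"travel":[[3,-0.8,1.6],[2.9,-0.7,1.6],[0,0,0],[0,0,0],[0,0,0]],"dr":[[0,0,0],[0,0,0],[0,0,0],[0,0,0],[0,0,0]],"jaw":[215,215,215,215,215]}'
python3 -m jog '{"travel":[[0,0,0],[0,0,0],[0,0,0],[0,0,0],[0,0,0]],"dr":[[0,0,0],[0,0,0],[0,0,0],[0,0,0],[0,0,0]],"jaw":[215,215,215,215,215]}'
python3 - <<'E'
from h import *
s=get_state();p=s["eef_pos"]-np.array([.4359,.2021,.0787])
dx=p[0]*.968-p[1]*.2504;print("theta",np.degrees(np.arctan2(.015+p[2],.197-dx))-4.35,s["contact_force"],abs(s["dq"]).max())
# whole-image drift of pot/bottle etc. vs start
a=cv2.imread("pics/top0.png").astype(int);b=read_camera("top")[:,:,::-1].astype(int)
d=abs(a-b).sum(2)
for n,(x,y,w,h) in dict(potrim=(304,156,64,6),bottle=(262,100,32,42),mug=(420,150,45,45),driver=(268,240,20,40),stay=(175,252,45,28),dish=(338,245,34,32)).items(): print(n,np.percentile(d[y:y+h,x:x+w],[50,95]))
E
```

```text
time: 28.45
eef_pos: [0.5481, 0.1714, 0.2415]
tcp_rot: [0.126, 0.992, -0.002, -0.001]
contact_force: [2.2, -4.9, -8.7]
opening: 0.243
time: 28.87
eef_pos: [0.5481, 0.1714, 0.2416]
tcp_rot: [0.126, 0.992, -0.002, -0.001]
contact_force: [2.2, -6.2, -10.2]
opening: 0.239
theta 61.24901341700909 [  2.18247326  -6.24326667 -10.18871343] 0.0008195769390516797
potrim [ 8. 17.]
bottle [ 6. 14.]
mug [ 8. 16.]
driver [ 7.   14.05]
stay [ 88. 294.]
dish [ 6. 25.]
```

```bash
python3 -m jog '{"travel":[[0.4,-0.6,-0.8],[0.4,-0.6,-0.8],[0,0,0],[0,0,0],[0,0,0]],"dr":[[0,0,0],[0,0,0],[0,0,0],[0,0,0],[0,0,0]],"jaw":[215,215,215,215,215]}'
python3 -m jog '{"travel":[[0,0,0],[0,0,0],[0,0,0],[0,0,0],[0,0,0]],"dr":[[0,0,0],[0,0,0],[0,0,0],[0,0,0],[0,0,0]],"jaw":[215,215,215,215,215]}'
python3 -m jog '{"travel":[[0,0,0],[0,0,0],[0,0,0],[0,0,0],[0,0,0]],"dr":[[0,0,0],[0,0,0],[0,0,0],[0,0,0],[0,0,0]],"jaw":[215,215,215,215,215]}'
python3 - <<'E'
from h import *
s=get_state();p=s["eef_pos"]-np.array([.4359,.2021,.0787])
dx=p[0]*.968-p[1]*.2504;print("theta",np.degrees(np.arctan2(.015+p[2],.197-dx))-4.35)
b=read_camera("side")[:,:,::-1].copy();a=cv2.imread("pics/side0.png")
d=abs(a.astype(int)-b).sum(2);print("stay side",np.percentile(d[342:388,262:332],[50,95]),"driver",np.percentile(d[250:290,318:378],[50,95]))
# lid front edge: compare to earlier frame via template motion near right corner
E
```

```text
time: 29.33
eef_pos: [0.5489, 0.1712, 0.2419]
tcp_rot: [0.126, 0.992, -0.0, 0.0]
contact_force: [0.0, -4.3, -4.0]
opening: 0.24
time: 29.75
eef_pos: [0.5488, 0.1713, 0.2418]
tcp_rot: [0.125, 0.992, -0.001, -0.0]
contact_force: [0.2, -5.6, -4.8]
opening: 0.242
time: 30.17
eef_pos: [0.5488, 0.1713, 0.2418]
tcp_rot: [0.126, 0.992, -0.001, 0.0]
contact_force: [-1.1, -5.7, -4.5]
opening: 0.238
theta 61.473703094225165
stay side [ 7. 21.] driver [15.   28.05]
```

```bash
python3 -c "
from plant import *
print(sign_off())"
```

```text
the job is handed in; nothing more can be done
None
```

The lid is open at about 60° and the gripper is still holding it by the knob. The job was handed in at 30 s of the allowed 72 s.

- **Clearing the lid:** I set the matchbox, turtle and tin down one at a time on the pot's floor, releasing each only after the force reading showed contact. The last pictures show all three lying clear of each other. I nudged the matchbox about 6 mm inside the pot with the closed fingertips to make room for the tin. The first try at lowering the matchbox touched the pot's wall at about 10 N, so I moved it inwards; the pot's rim shows no shift.
- **Lid angle:** the two estimates disagree a little, but both are within your five degrees. The arm's position gives 61.5°. The side camera read about 57.5° while the arm's position said 59.3°, so I raised the lid about 2° more; carried forward, that makes about 59.5°. I did not view a new picture after that last raise.
- **Hold:** the pose held steady over the last second, with about 5 N at the wrist along each of y and z. The grip opening fell very slightly, from 0.247 to about 0.24, which is close to the reading noise.
- **Everything else:** comparing images with the start shows the pot, bottle, mug, screwdriver and dish unmoved. The arm blocked the top view of the stay, but the side view shows it unmoved too.

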